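Lay a terracotta spout in the V cradle

TASK

Pick up the terracotta spout, the brown tube with dark bands, and lay it crosswise over the two cork-lined V rests of the cradle, so that it lies level in both grooves, about centred with both ends sticking out alike, and cannot roll. It is a fragile find: set it down, do not let it drop, then let go. Leave the white plaster bar and the green vial lying where they are.

Things in the scene. Friction and masses are not known exactly. Their poses are not given: they have to be found in the camera images.
- spout: terracotta tube, orange-brown with three dark bands, diameter 40, length 160 mm, 0.17 to 0.35 kg, lying loose on the desk. Origin: its middle, on the axis (20 mm up). Its x axis runs along the tube; y and z point any way as it rolls. Its bores are blocked: grip across the diameter. It is one of a row of three cylinders lying within 20 degrees of world x, their middles 120 mm or more apart.
- cradle_seat (a point): where the tube's middle comes to lie, 54 mm above the desk. x along the grooves (tube either way round), y across, z up. Fixed cradle, turned up to 35 degrees: plywood base 130 (x) by 100 (y) mm, top at 10 mm; two cork-lined 90-degree V rests, 16 mm wide in x, middles at x = -45 and +45 mm (74 mm free between). V bottom 26 mm, rims 53 mm above the desk; mouth 54 mm, 65 mm over all.
- plaster_bar: bystander: plain white plaster bar, a cylinder 32 mm in diameter and 130 mm long, lying loose on the desk. Origin at its middle on its axis; its own x axis runs along it. Leave it where it is.
- green_vial: bystander: closed green glass vial with a white cap, a cylinder 34 mm in diameter and 130 mm long, lying loose on the desk. Origin at its middle on its axis; its own x axis runs along it, the cap at +x. Leave it where it is.
There are look-alikes about, which are no part of the job. There is more than one size of the spout; the one meant has the size given above. Leave any purple look-alike of the part that bears cradle_seat alone.

How it is judged:
By the outcome, as a careful person would: the job done as asked, in the order asked, and still so for the second after the job is handed in, with the robot touching nothing.
It also fails if it takes over 40 s, if anything falls off the work surface, if the arm or the gripper's body presses on something with over 40 N, if the wrist force passes 120 N, or if a joint passes its speed limit or range.

ROBOT

A 6-joint arm with a two-finger parallel gripper is mounted at the origin on a cart in front of the work surface, level with it; the furniture and walls round the work are solid. World frame = base frame: x ahead of the robot, y to its left, z up, the work surface at z = 0. Lengths are in m, angles in rad, forces in N, time in s.
With the tool pointing down it reaches from about 0.375 to 0.9 m from the base axis. Payload 3.1 kg.
Tool frame: the origin (TCP) lies between the finger pads; the fingertips stand 8 mm ahead of it and the grasp point (between the pads) lies 11 mm behind it; z points along the fingers, y is the line along which they close (so a half turn about z gives the same grasp; the last joint's range is limited). The gripper opens to 85 mm and grips with 20 to 120 N. Pads are 22 mm wide; open, the fingers measure 114 mm over their backs; the gripper's body (76 mm by 85 mm) begins 54 mm behind the grasp point. The pads swing forward as they close: fully open they stand 13 mm farther back than shut.
Start: joints at [-1.363, 0.527, 1.433, -0, 1.181, -0.178], TCP at [0.236, -0.579, 0.239] pointing down, gripper open.
Joint ranges: [-3.08, 3.08], [-0.75, 2.2], [0.22, 2.44], [-1.43, 4.57], [0, 2.65], [-2.85, 2.85]. Speed limits (rad/s): [2.79, 2.79, 3.14, 3.14, 3.14, 3.14].

INTERFACE

Orientations are given as a unit quaternion [x, y, z, w].
In Python, from station import readout, cams, sign_off gives the robot as it stands.
- The arm moves only by the tool send_rows, never from a script. Its argument "commands" is text: rows parted by semicolons, each of 5 numbers parted by spaces: the finger opening in mm, from 0 to 85.4, then the shift along the tool's x, y, z each as a share of 0.02 m, from -1 to 1, then the turn about the tool's z as a share of 4 degrees, from -1 to 1. In form: grip dx dy dz spin; .... A call has 1 to 20 rows; each row shifts and turns the commanded pose from where the row before left it, along the tool's axes as they then stand; what a row does not reach is not made up. A row lasts 1/12 s, in which the tool goes at most 41.7 mm and 7.16 degrees, less where a joint would pass 70% of its speed; a pose out of reach is approached as far as the arm can. A call with a number of a shift or a turn outside -1 to 1 is refused whole. A call with a gripper value outside its range is refused whole. The fingers move at their own pace and stop on an object; "grip_force" is the grip in N (left out, the last holds). Time passes only in rows, so rows that do not move let the fingers close. It gives the time, the measured TCP pose, the force, the opening and the grip force at its end, in the units of the state.
- readout.sense(): the state, without advancing time (a new reading comes with each control period).
- cams.snapshot(name): name is "scene" or "top" or "wrist"; returns a dict with "pixels" (480x640x3 uint8, red, green, blue), "intrinsics" (3x3 intrinsics, pixels), "eye" and "rotation" of the camera in the world. Camera axes: x right, y down, z forward; pixel columns grow to the right and rows downward; lengths in m; the calibration is good to about 2 mm. The wrist camera is an equidistant fisheye: a pixel r from the principal point sees the ray r / f radians off the axis. A picture is of the moment at which its call begins. There is no depth.
- sign_off(): hands the job in; it is judged then, once.
The state is a dict: "t": time; "q": joint angles; "qd": joint speeds; "tau": joint torques, N m; "tcp_pos": TCP position; "tool_rot": TCP orientation; "force": force on the tool from outside, world axes, zero at the start; "ft_torque": the same for the moment, N m; "finger_gap": opening from 0.0 (shut) to 1.0 (fully open); "gripper_force": force on a finger pad.
Only numpy, scipy, OpenCV 4.12 (cv2) and the standard library are available. Lean on these libraries where they do the work, as an engineer would, in place of code of your own. Each camera call takes 0.05 s, during which the arm holds its last target. There are 200 camera calls.

## Working session

There is one attempt and no reset: what is moved stays moved. The work goes in short steps, Python scripts to look and compute and a tool call to move; the robot and the scene stay as the last step left them, time stands still between calls to the robot, and variables do not carry over. Pictures are saved under pics/ and viewed, at most 10 in all, crops included, and the job is handed in when it is done.

Besides the shell and the picture viewer there is one more tool, called as a command line: name --argument value ..., lists and objects as JSON in quotes. send_rows: Moves the arm, as the interface text tells. Its arguments: {"type":"object","properties":{"commands":{"type":"string"},"grip_force":{"type":"number"}},"required":["commands"]}

```bash
mkdir -p pics; cat > h.py <<'E'
import numpy as np, cv2
from station import readout, cams, sign_off
def snap(n,f):
    s=cams.snapshot(n); cv2.imwrite('pics/'+f,s['pixels'][:,:,::-1]); np.savez('pics/'+f+'.npz',**{k:np.array(s[k]) for k in('pixels','intrinsics','eye','rotation')}); return s
def pt(f,u,v,z):
    s=np.load('pics/'+f+'.npz'); K=s['intrinsics']
    d=s['rotation']@np.linalg.solve(K,[u,v,1]); e=s['eye']; return e+d*(z-e[2])/d[2]
E
python3 - <<'E'
from h import *
s=snap('top','top.png'); snap('scene','scene.png'); print(s['eye'],s['rotation'],s['intrinsics']); print(readout.sense())
E
```

```text
[0.19035577 0.02470012 1.3724713 ] [ 0.71408874 -0.69429551  0.06207908 -0.06463127] [[584.60143782   0.         321.77427251]
 [  0.         584.60143782 244.82578472]
 [  0.           0.           1.        ]]
{'t': 0.1, 'q': array([-1.36251585e+00,  5.28426396e-01,  1.43381113e+00,  2.81490111e-07,
        1.18138703e+00, -1.78486434e-01]), 'qd': array([-0.00075197, -0.00298215, -0.00227282,  0.00043695, -0.00117634,
       -0.00143435]), 'tau': array([ 3.36682251e-04, -4.43304348e+01, -1.78585982e+01, -1.96875817e-04,
        3.86167463e-03, -8.66893171e-07]), 'tcp_pos': array([ 0.23564722, -0.57817762,  0.23838701]), 'tool_rot': array([ 9.81359124e-01,  1.92180222e-01, -1.50039361e-05, -1.01583972e-03]), 'force': array([ 0.20562899, -0.25514088, -0.35562773]), 'ft_torque': array([-0.05488782, -0.01072415,  0.01662155]), 'gripper_force': 0.0, 'finger_gap': 0.9979867617507907}
```

View pics/top.png

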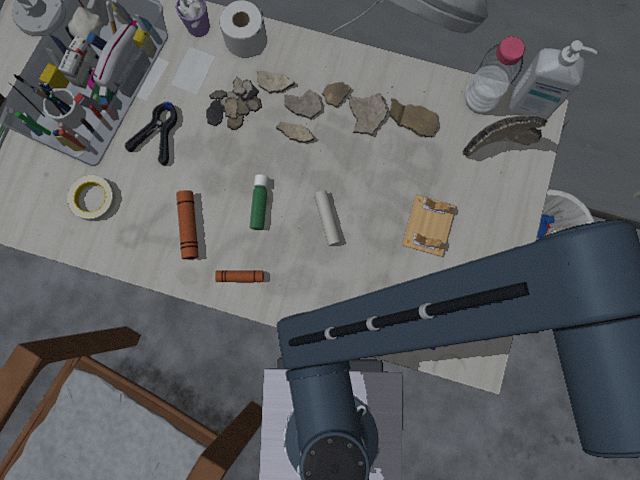

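View pics/scene.png

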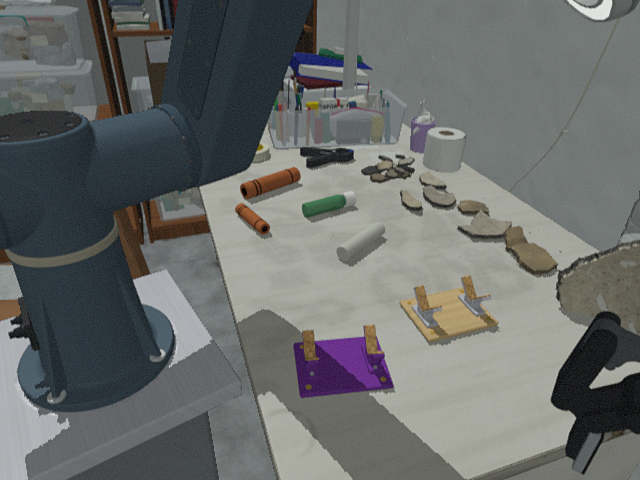

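The top view shows the large spout from (185,191) to (189,259), and the small look-alike at (239,276). The vial is at (259,203), the plaster bar at (328,218) and the plywood cradle at (430,225). The purple decoy cradle shows only in the scene view, at (345,365).

```bash
cat > h.py <<'E'
import numpy as np, cv2
from scipy.spatial.transform import Rotation as R
from station import readout, cams, sign_off
def snap(n,f):
    s=cams.snapshot(n); cv2.imwrite('pics/'+f,s['pixels'][:,:,::-1]); np.savez('pics/'+f+'.npz',**{k:np.array(s[k]) for k in('pixels','intrinsics','eye','rotation')}); return s
def pt(f,u,v,z,fish=False):
    s=np.load('pics/'+f+'.npz'); K=s['intrinsics']
    d=np.linalg.solve(K,[u,v,1])
    if fish:
        r=np.hypot(d[0],d[1]); d=np.array([d[0]/r*np.sin(r),d[1]/r*np.sin(r),np.cos(r)])
    d=R.from_quat(s['rotation']).apply(d); e=s['eye']; return e+d*(z-e[2])/d[2]
E
python3 - <<'E'
from h import *
a=cv2.imread('pics/top.png')
c=[cv2.resize(a[y:y+75,x:x+100],None,fx=4,fy=4,interpolation=cv2.INTER_CUBIC) for x,y in((140,187),(380,187))]
cv2.imwrite('pics/crop.png',np.hstack(c))
for n,u,v,z in(('s1',185.5,191,.02),('s2',189,259,.02),('small1',216,276,.015),('small2',264,277,.015),('b',328,218,.016),('v',259,203,.017)):print(n,pt('top.png',u,v,z).round(4))
E
```

```text
s1 [0.5572 0.3626 0.02  ]
s2 [0.3932 0.3429 0.02  ]
small1 [0.3555 0.2782 0.015 ]
small2 [0.3563 0.1659 0.015 ]
b [0.5015 0.0201 0.016 ]
v [0.5334 0.1858 0.017 ]
```

View pics/crop.png

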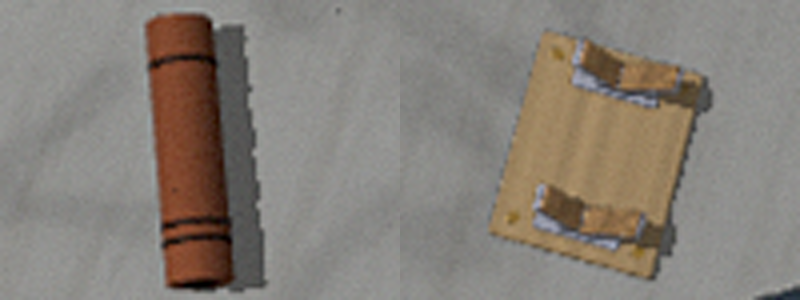

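The enlarged crop puts the spout's end corners at (147,17), (211,14), (166,286) and (232,284). The cradle base corners are at (546,32), (700,73), (653,277) and (492,233).

```bash
python3 - <<'E'
from h import *
T=lambda x,y,z,o:pt('top.png',o+x/4-.375,187+y/4-.375,z)[:2]
# upper/lower silhouettes of the tube, approx axis height
S=[T(*p,.022,140) for p in((147,17),(211,14),(166,286),(232,284))]
a=(S[0]+S[1])/2;b=(S[2]+S[3])/2
print('spout',(a+b)/2,np.linalg.norm(a-b),np.linalg.norm(S[0]-S[1]),np.degrees(np.arctan2(*(a-b)[::-1])))
C=[T(x-400,y,.01,380) for x,y in((546,32),(700,73),(653,277),(492,233))]
print('cradle',np.mean(C,0),[np.linalg.norm(C[i]-C[i-1]) for i in range(4)])
for p,q in((3,0),(2,1)):print(np.degrees(np.arctan2(*(C[q]-C[p])[::-1])))
# rim ends: far rest left outer top/right outer top ; near rest
for n,x,y in(('fl',580,40),('fr',680,70),('nl',540,187),('nr',642,215)):print(n,T(x-400,y,.053,380))
q=R.from_quat(readout.sense()['tool_rot']).as_matrix();print(q.round(3))
s=snap('wrist','w0.png');print(s['eye'],R.from_quat(s['rotation']).as_matrix().round(3),s['intrinsics'])
E
```

```text
spout [0.47670332 0.35330658] 0.1639582661279508 0.0381955231104215 8.106276938551467
cradle [ 0.49290714 -0.22108507] [np.float64(0.12787815155882942), np.float64(0.0950243949308488), np.float64(0.12810788758403313), np.float64(0.09795015237728985)]
-14.503659030841861
-13.194110538813057
fl [ 0.5503169  -0.20326984]
fr [ 0.53395536 -0.26124516]
nl [ 0.46236053 -0.17998854]
nr [ 0.44759585 -0.23851508]
[[ 0.926  0.377 -0.   ]
 [ 0.377 -0.926  0.002]
 [ 0.    -0.002 -1.   ]]
[ 0.30411615 -0.55066314  0.37338228] [[ 0.379 -0.886 -0.268]
 [-0.926 -0.363 -0.107]
 [-0.002  0.288 -0.958]] [[371.64829954   0.         321.4917807 ]
 [  0.         371.64829954 239.79966178]
 [  0.           0.           1.        ]]
```

send_rows --commands "85 0 0 0 0.875; 85 0 0 0 0.875; 85 0 0 0 0.875; 85 0 0 0 0.875; 85 0.75 -1 0 0; 85 0.75 -1 0 0; 85 0.75 -1 0 0; 85 0.75 -1 0 0; 85 0.75 -1 0 0; 85 0.75 -1 0 0; 85 0.75 -1 0 0; 85 0.75 -1 0 0; 85 0.75 -1 0 0; 85 0.75 -1 0 0; 85 0.75 -1 0 0; 85 0.75 -1 0 0; 85 0.75 -1 0 0; 85 0.75 -1 0 0; 85 0.75 -1 0 0; 85 0.75 -1 0 0" --grip_force 30

```text
t: 1.82
tcp_pos: [0.4282, -0.2267, 0.2392]
tool_rot: [0.997, 0.071, -0.0, -0.0]
force: [0.2, -0.2, -0.6]
finger_gap: 0.993
gripper_force: 0.0
```

send_rows --commands "85 0.75 -1 0 0; 85 0.75 -1 0 0; 85 0.75 -1 0 0; 85 0.75 -1 0 0; 85 0.75 -1 0 0; 85 0.75 -1 0 0; 85 0.1 -1 0 0; 85 0.1 -1 0 0; 85 0.1 -1 0 0; 85 0.1 -1 0 0; 85 0.1 -1 0 0; 85 0.1 -1 0 0; 85 0.1 -1 0 0; 85 0.1 -1 0 0; 85 0.1 -1 0 0; 85 0.1 -1 0 0; 85 0.1 -1 0 0; 85 0.1 -1 0 0; 85 0.1 -1 0 0"

```text
t: 3.4
tcp_pos: [0.4884, 0.1656, 0.2391]
tool_rot: [0.997, 0.071, -0.0, 0.0]
force: [0.2, -0.3, 0.7]
finger_gap: 0.992
gripper_force: 0.0
```

send_rows --commands "85 0.1 -1 0 0; 85 0.1 -1 0 0; 85 0.1 -1 0 0; 85 0.1 -1 0 0; 85 0.1 -1 0 0; 85 0.1 -1 0 0; 85 0 -1 0 0; 85 0 -0.5 0 0; 85 0 0 0 0; 85 0 0 0 0; 85 0 0 0 0"

```text
t: 4.32
tcp_pos: [0.4793, 0.3139, 0.2391]
tool_rot: [0.997, 0.071, -0.0, 0.0]
force: [-0.3, -0.7, 0.1]
finger_gap: 0.997
gripper_force: 0.0
```

```bash
python3 - <<'E'
from h import *
s=snap('wrist','w1.png'); r=readout.sense(); print(r['t'],r['tcp_pos'],R.from_quat(r['tool_rot']).as_matrix()[:,0],r['q'])
E
```

```text
4.3667 [0.47941241 0.31378027 0.2391947 ] [ 9.90002112e-01  1.41051443e-01 -5.54866537e-04] [ 3.84808719e-01  4.57745636e-01  1.56521199e+00 -4.97055612e-04
  1.11931779e+00  1.81429848e+00]
```

View pics/w1.png

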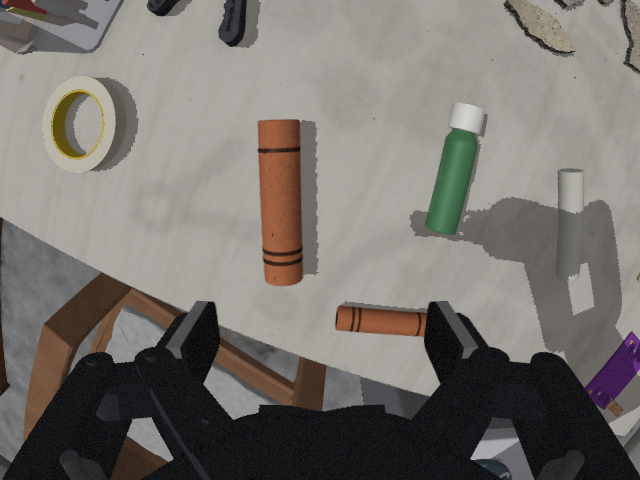

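The wrist view shows the spout from its far end at (258–300,121) to its near end at (265–302,283). The vial is to its right and the small decoy is below.

```bash
python3 - <<'E'
from h import *
P=[pt('w1.png',u,v,.025,True)[:2] for u,v in((258.5,121.5),(299.5,121.5),(265,282),(302.5,282))]
a=(P[0]+P[1])/2;b=(P[2]+P[3])/2;m=(a+b)/2
print(m,np.linalg.norm(a-b),np.linalg.norm(P[0]-P[1]),np.degrees(np.arctan2(*(a-b)[::-1])))
r=readout.sense();M=R.from_quat(r['tool_rot']).as_matrix();d=M.T@(np.r_[m,.031-.011-.005]-r['tcp_pos']);print(d/.02)
E
```

```text
[0.47687872 0.3529727 ] 0.15992152477866564 0.03839007895173883 8.498126585934491
[ 0.15720936 -1.96460822 11.20847541]
```

send_rows --commands "85 0.15 -1 0 0; 85 0 -0.96 0.5 0; 85 0 0 1 -0.1; 85 0 0 1 0; 85 0 0 1 0; 85 0 0 1 0; 85 0 0 1 0; 85 0 0 1 0; 85 0 0 1 0; 85 0 0 1 0; 85 0 0 1 0; 85 0 0 1 0; 85 0 0 0.5 0; 85 0 0 0.4 0; 85 0 0 0 0; 85 0 0 0 0"

```text
t: 5.7
tcp_pos: [0.4772, 0.3539, 0.0116]
tool_rot: [0.997, 0.074, 0.0, -0.0]
force: [0.1, -0.7, 1.6]
finger_gap: 1.001
gripper_force: 0.0
```

```bash
python3 - <<'E'
from h import *
s=snap('wrist','w2.png'); r=readout.sense(); print(r['t'],r['tcp_pos'],r['force'])
E
```

```text
5.75 [0.47751437 0.35415969 0.012105  ] [ 0.35100053 -0.03781967  0.4946513 ]
```

View pics/w2.png

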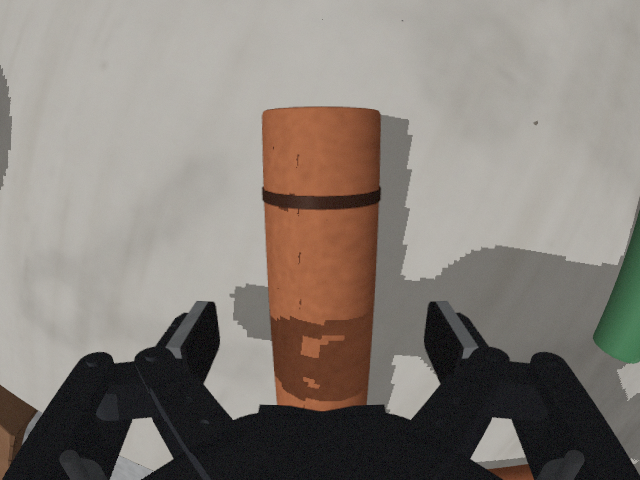

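The tube, axis at column ~321, sits midway between the pads at columns 217 and 427. I'll close on it.

send_rows --commands "60 0 0 0 0; 45 0 0 0 0; 30 0 0 0 0; 30 0 0 0 0; 30 0 0 0 0; 30 0 0 0 0; 30 0 0 0 0; 30 0 0 0 0; 30 0 0 0 0; 30 0 0 0 0; 30 0 0 0 0; 30 0 0 0 0" --grip_force 40

```text
t: 6.75
tcp_pos: [0.4771, 0.3543, 0.0122]
tool_rot: [0.997, 0.075, 0.001, -0.0]
force: [-1.3, -0.3, 6.0]
finger_gap: 0.457
gripper_force: 39.9
```

send_rows --commands "30 0 0 -0.3 0; 30 0 0 -0.5 0; 30 0 0 -0.8 0; 30 0 0 -1 0; 30 0 0 -1 0; 30 0 0 -1 0; 30 0 0 -1 0; 30 0 0 -1 0; 30 0 0 -1 0; 30 0 0 -0.6 0; 30 0 0.3 0 0; 30 -0.1 0.6 0 0; 30 -0.1 1 0 0; 30 -0.1 1 0 0; 30 -0.1 1 0 0; 30 -0.1 1 0 0"

```text
t: 8.08
tcp_pos: [0.4799, 0.2534, 0.1738]
tool_rot: [0.997, 0.075, -0.002, 0.001]
force: [0.4, -0.5, -1.2]
finger_gap: 0.456
gripper_force: 40.6
```

send_rows --commands "30 -0.15 1 0 0; 30 -0.15 1 0 0; 30 -0.15 1 0 0; 30 -0.15 1 0 0; 30 -0.15 1 0 0; 30 -0.15 1 0 0; 30 -0.15 1 0 0; 30 -0.15 1 0 0; 30 -0.15 1 0 0; 30 -0.15 1 0 0; 30 -0.15 1 0 0; 30 -0.15 1 0 0; 30 -0.15 1 0 0; 30 -0.15 1 0 0; 30 -0.15 1 0 0; 30 -0.15 0.6 0 0; 30 0 0.3 0 0; 30 0 0 0 0; 30 0 0 0 0"

```text
t: 9.67
tcp_pos: [0.4804, -0.0659, 0.1746]
tool_rot: [0.997, 0.074, -0.001, -0.001]
force: [-0.5, -0.5, -2.0]
finger_gap: 0.453
gripper_force: 40.6
```

```bash
python3 - <<'E'
from h import *
s=snap('wrist','w3.png'); r=readout.sense(); print(r['t'],r['tcp_pos'],r['force'],r['ft_torque'],r['finger_gap'])
E
```

```text
9.7167 [ 0.48051559 -0.06542014  0.17479551] [ 0.7654802   0.64885512 -1.04907858] [ 0.07783413 -0.05368875 -0.0141952 ] 0.4505080438877915
```

View pics/w3.png

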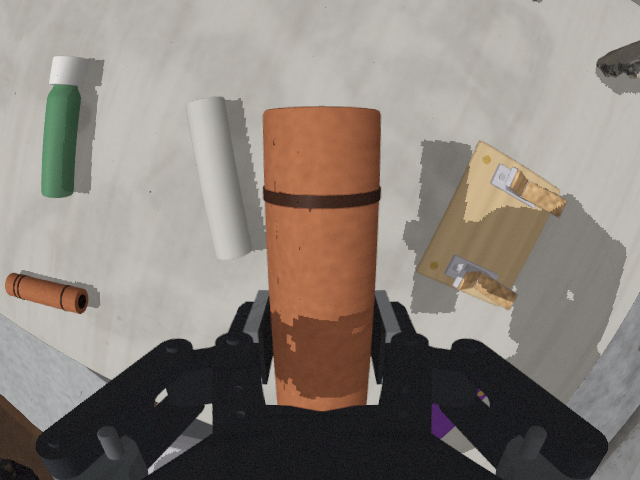

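The spout is held straight and has not slipped: its far end is at row 107, as before the lift. The cradle base corners show at about (480,141), (563,190), (503,308) and (417,269).

```bash
python3 - <<'E'
from h import *
C=np.array([pt('w3.png',u,v,.01,True)[:2] for u,v in((480,141),(563,190),(503,308),(417,269))])
print(C.mean(0),[np.linalg.norm(C[i]-C[i-1]) for i in range(4)],np.degrees(np.arctan2(*(C[0]-C[3])[::-1])),np.degrees(np.arctan2(*(C[1]-C[2])[::-1])),(C[1]+C[3])/2,(C[0]+C[2])/2)
r=readout.sense();M=R.from_quat(r['tool_rot']).as_matrix()
h=np.degrees(np.arctan2(M[1,0],M[0,0]));print(h)
m=np.array([.493,-.221]);
a=np.radians(-13.9);A=np.array([[np.cos(a),np.sin(a)],[np.sin(a),-np.cos(a)]])
print('after spin',A.T@(m-r['tcp_pos'][:2])/.02,'spin',(h+13.9)/4)
E
```

```text
[ 0.49683004 -0.22142637] [np.float64(0.12459082689025074), np.float64(0.1016718202794438), np.float64(0.12927846130774717), np.float64(0.10421088498250428)] -14.872939238378256 -13.741490052367103 [ 0.4981204  -0.22110875] [ 0.49553967 -0.221744  ]
8.54882952232366
after spin [2.47467334 7.40124164] spin 5.612207380580915
```

send_rows --commands "30 0 0 0 0.4; 30 0 0 0 0.7; 30 0 0 0 0.8; 30 0 0 0 0.8; 30 0 0 0 0.8; 30 0 0 0 0.8; 30 0 0 0 0.8; 30 0 0 0 0.5; 30 0.25 0.5 0 0; 30 0.35 1 0 0; 30 0.35 1 0 0; 30 0.35 1 0 0; 30 0.35 1 0 0; 30 0.35 1 0 0; 30 0.35 1 0 0; 30 0.2 0.6 0 0; 30 0 0.3 0 0; 30 0 0 0 0; 30 0 0 0 0; 30 0 0 0 0"

```text
t: 11.38
tcp_pos: [0.4949, -0.2205, 0.1751]
tool_rot: [0.993, -0.12, -0.001, -0.001]
force: [0.0, 0.1, -2.4]
finger_gap: 0.455
gripper_force: 40.7
```

```bash
python3 - <<'E'
from h import *
s=snap('wrist','w4.png'); r=readout.sense(); M=R.from_quat(r['tool_rot']).as_matrix();print(r['t'],r['tcp_pos'],np.degrees(np.arctan2(M[1,0],M[0,0])),M[2])
E
```

```text
11.4333 [ 0.49507696 -0.22047459  0.17519536] -13.76464669575067 [-1.09847904e-03 -7.21062743e-04 -9.99999137e-01]
```

View pics/w4.png

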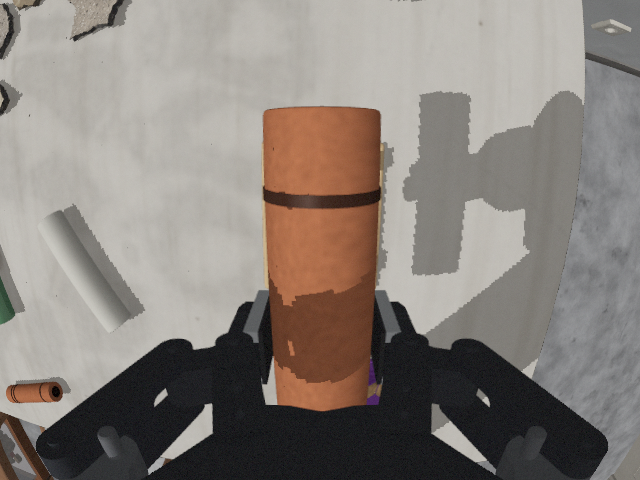

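Slivers of the cradle show evenly on both sides of the tube (columns 264 and 382), so it is laterally aligned. I'll descend to just above the rims and check again.

send_rows --commands "30 0 0 0.4 0.1; 30 0 0 0.8 0; 30 0 0 1 0; 30 0 0 1 0; 30 0 0 1 0; 30 0 0 0.6 0; 30 0 0 0.3 0; 30 0 0 0 0; 30 0 0 0 0"

```text
t: 12.18
tcp_pos: [0.4956, -0.2215, 0.0732]
tool_rot: [0.992, -0.124, -0.0, -0.0]
force: [-0.3, -0.0, -2.4]
finger_gap: 0.454
gripper_force: 40.7
```

```bash
python3 - <<'E'
from h import *
s=snap('wrist','w5.png'); t=snap('scene','sc5.png'); r=readout.sense(); print(r['t'],r['tcp_pos'],r['force'])
a=cv2.imread('pics/w5.png')[60:440,120:520];b=cv2.resize(cv2.imread('pics/sc5.png')[230:380,350:550],None,fx=2,fy=2.5333)
cv2.imwrite('pics/c5.png',np.hstack([a,b]))
E
```

```text
12.2833 [ 0.49615344 -0.22206394  0.07408874] [-0.10128391 -0.57953625 -1.62883218]
```

View pics/c5.png

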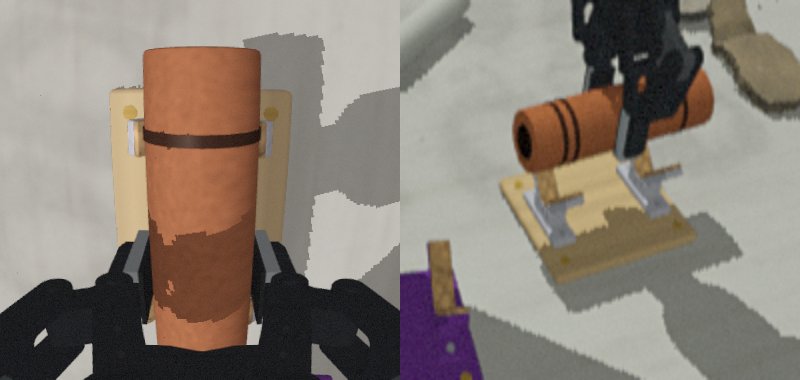

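The crop shows the cradle base's far edge corners at (112,90) and (291,90), which is full-image (232,150) and (411,150). The tube is above both rests.

```bash
python3 - <<'E'
from h import *
a=pt('w5.png',232,150,.01,True)[:2];b=pt('w5.png',411,150,.01,True)[:2]
d=b-a;print(np.linalg.norm(d),np.degrees(np.arctan2(*d[::-1]))+90)
n=np.array([d[1],-d[0]])/np.linalg.norm(d)
c=(a+b)/2+n*.065*np.sign(n@(np.array([.495,-.221])-(a+b)/2));print(c)
r=readout.sense();M=R.from_quat(r['tool_rot']).as_matrix();print((M.T@np.r_[c-r['tcp_pos'][:2],0])/.02, r['tcp_pos'],np.degrees(np.arctan2(M[1,0],M[0,0])))
E
```

```text
0.09641550749849521 -14.12811974339391
[ 0.49519757 -0.22138035]
[-0.05472618 -0.0213891  -0.00010943] [ 0.49615344 -0.22206394  0.07408874] -14.222625989425984
```

send_rows --commands "30 -0.05 0 0.3 0; 30 0 0 0.3 0; 30 0 0 0.2 0; 30 0 0 0.2 0; 30 0 0 0.1 0; 30 0 0 0.1 0; 30 0 0 0.05 0; 30 0 0 0 0; 30 0 0 0 0"

```text
t: 13.03
tcp_pos: [0.4944, -0.2215, 0.0483]
tool_rot: [0.992, -0.124, -0.0, -0.0]
force: [0.4, 0.6, -1.1]
finger_gap: 0.449
gripper_force: 40.7
```

send_rows --commands "30 0 0 0.05 0; 30 0 0 0.05 0; 30 0 0 0 0; 30 0 0 0 0"

```text
t: 13.37
tcp_pos: [0.4947, -0.2213, 0.0477]
tool_rot: [0.992, -0.124, 0.0, -0.0]
force: [-0.9, 1.9, 8.2]
finger_gap: 0.454
gripper_force: 41.6
```

send_rows --commands "30 0 0 0.03 0; 30 0 0 0 0; 30 0 0 0 0"

```text
t: 13.62
tcp_pos: [0.4947, -0.2212, 0.0476]
tool_rot: [0.992, -0.124, 0.0, 0.0]
force: [-1.3, 2.8, 11.7]
finger_gap: 0.454
gripper_force: 42.1
```

send_rows --commands "38 0 0 0 0; 40 0 0 0 0; 41 0 0 0 0; 43 0 0 0 0; 46 0 0 0 0; 50 0 0 0 0; 56 0 0 0 0; 64 0 0 0 0; 72 0 0 0 0; 76 0 0 0 0; 76 0 0 0 0; 76 0 0 0 0" --grip_force 20

```text
t: 14.62
tcp_pos: [0.4945, -0.2216, 0.0457]
tool_rot: [0.992, -0.124, 0.0, 0.0]
force: [0.1, -0.5, -0.7]
finger_gap: 0.893
gripper_force: 0.0
```

send_rows --commands "76 0 0 -0.2 0; 76 0 0 -0.4 0; 76 0 0 -0.8 0; 76 0 0 -1 0; 76 0 0 -1 0; 76 0 0 -1 0; 76 0 0 -1 0; 76 0 0 -1 0; 76 0 0 -0.6 0; 76 0 0 0 0; 76 0 0 0 0; 76 0 0 0 0"

```text
t: 15.62
tcp_pos: [0.494, -0.2212, 0.1853]
tool_rot: [0.992, -0.124, -0.0, -0.0]
force: [0.1, -0.4, -0.8]
finger_gap: 0.889
gripper_force: 0.0
```

```bash
python3 - <<'E'
from h import *
s=snap('wrist','w6.png'); t=snap('scene','sc6.png'); r=readout.sense(); print(r['t'],r['tcp_pos'],r['force'])
a=cv2.imread('pics/w6.png')[40:420,120:520];b=cv2.resize(cv2.imread('pics/sc6.png')[230:380,350:550],None,fx=2,fy=2.5333)
cv2.imwrite('pics/c6.png',np.hstack([a,b]))
E
```

```text
15.7167 [ 0.49380193 -0.2210973   0.18469728] [0.42778007 0.01972389 0.46651723]
```

View pics/c6.png

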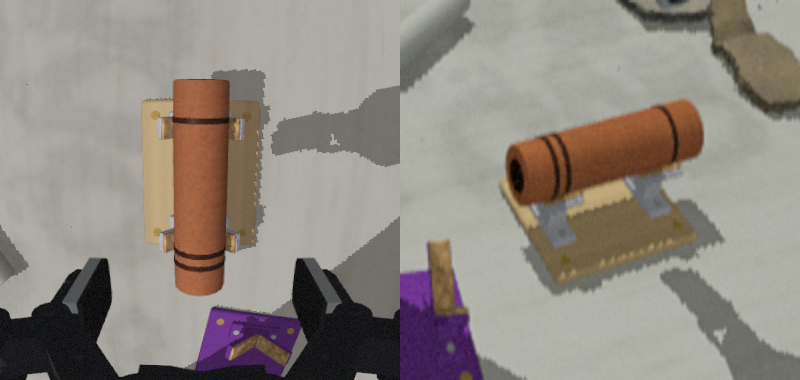

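The spout lies level in both grooves, with its ends at crop rows 80 and 294 overhanging alike past the base. The gripper is well clear, so I'm handing in.

```bash
python3 -c "
from station import sign_off; print(sign_off())"
```

```text
the job is handed in; nothing more can be done
None
```

The spout is set down level and about centred in both V rests of the plywood cradle, released with the gripper clear, and handed in at about 16 s; the plaster bar and green vial were not touched.

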